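# Pack two relay blocks and a heatsink into a spares box and shut its lid

## Robot

A 7-joint arm with a two-finger parallel gripper is mounted at the origin on a cart in front of the work surface, level with it; the furniture and walls round the work are solid. World frame = base frame: x ahead of the robot, y to its left, z up, the work surface at z = 0. Lengths are in m, angles in rad, forces in N, time in s.
With the tool pointing down it reaches from about 0.35 to 0.9 m from the base axis. Payload 8.1 kg.
Tool frame: the origin (TCP) lies at the very end of the fingers, on their centre line; the grasp point (between the pads) lies 19 mm behind it (arm.tcp_to_grasp is the z of the grasp point in the tool frame, in m); z points along the fingers, y is the line along which they close (so a half turn about z gives the same grasp; the last joint's range is limited). The gripper opens to 92 mm and grips with 3 to 60 N. Pads are 19 mm wide; open, the fingers measure 130 mm over their backs; the gripper's body (75 mm by 190 mm) begins 47 mm behind the grasp point.
Start: joints at [-0.103, 0.434, 0.025, 1.573, -0.012, 1.134, -0.075], TCP at [0.625, -0, 0.198] pointing down, gripper open.
Joint ranges: [-2.62, 2.62], [-0.44, 2.09], [-1.27, 1.32], [0.08, 2.57], [-1.32, 4.46], [0.12, 2], [-2.74, 2.74]. Speed limits (rad/s): [2.22, 2.22, 3.01, 3.01, 3.14, 3.14, 3.14].

## Interface

Orientations are given as a rotation vector (axis times angle).
In Python, from cell import readout, vision, sign_off, arm gives the robot as it stands. The module is installed in compiled form; this text tells all that it offers.
- The arm moves only by the shell command python3 -m creep 'ROWS' [FORCE]. ROWS is JSON, a list of rows, each a list of 5 numbers: the shift along the tool's x, y, z in units of 4 cm (1.0 is 4 cm), then the turn about the tool's z in units of 4 degrees (1.0 is 4 degrees), then the opening, from 0 (shut) to 1 (fully open). A call has 1 to 12 rows; each row shifts and turns the commanded pose from where the row before left it, along the tool's axes as they then stand; what a row does not reach is not made up. A row lasts 1/8 s, in which the tool goes at most 62.5 mm and 10.7 degrees, less where a joint would pass 70% of its speed; a pose out of reach is approached as far as the arm can. A call with a number of a shift or a turn outside -1 to 1 is refused whole. A call with a gripper value outside its range is refused whole. The fingers move at their own pace and stop on an object; FORCE is the grip in N (left out, the last holds). Time passes only in rows, so rows that do not move let the fingers close. It gives the time, the measured TCP pose, the force, the opening and the grip force at its end, in the units of the state.
- readout.observe(): the state, without advancing time (a new reading comes with each control period).
- vision.get_image(name): name is "scene" or "side" or "wrist"; returns a dict with "pixels" (400x640x3 uint8, blue, green, red), "z_map" (400x640 float32, m along the optical axis (not along the pixel's ray), 0 where there is no reading), "camera_matrix" (3x3 intrinsics, pixels), "k1" (the pictures are not rectified: a ray, as slopes to the right and down, at radius r is drawn at 1 + k1 r^2 times it, then the intrinsics apply), "position" and "rotation" of the camera in the world. Camera axes: x right, y up, looking along -z (the intrinsics and any distortion apply to the point x, -y, -z); pixel columns grow to the right and rows downward; lengths in m; the calibration is good to about 2 mm. A picture is of the moment at which its call begins.
- sign_off(): hands the job in; it is judged then, once.
The state is a dict: "clock": time; "joints": joint angles; "dq": joint speeds; "joint_efforts": joint torques, N m; "position": TCP position; "ee_rot": TCP orientation; "force": force on the tool from outside, world axes, zero at the start; "ft_torque": the same for the moment, N m; "width": opening from 0.0 (shut) to 1.0 (fully open); "gripper_force": force on a finger pad.
Only numpy, scipy, OpenCV 4.12 (cv2) and the standard library are available. Lean on these libraries where they do the work, as an engineer would, in place of code of your own. Each camera call takes 0.05 s, during which the arm holds its last target. There are 200 camera calls.

## Task

Pack the spares box: take the two black relay blocks off the sloped tray and the finned heatsink off the bench, lay them on the floor of the blue box so that nothing stands above its rim, and then shut the lid fully. Leave the block battery, the two bottles and the copper coil standing where they are.

Things in the scene. Friction and masses are not known exactly. Their poses are not given: they have to be found in the camera images.
- spares_box: Open blue plastic box fixed to the bench, outside 112 (x) x 180 (y) x 43 mm high, walls and floor 4 mm, so inside 104 x 172 x 39 mm deep. Origin: centre of its underside; x towards the hinge side (away from the robot, yaw within 0.2 rad), y along its long side. Stands left or right. Relay blocks fit under the lid only lying on a broad face (the small one on any side); all three fit in one row along y.
- box_lid (a joint): Angle of the grey lid (rad): 0 shut, 1.57 upright, starts open at 1.75 to 2.05 leaning away from the robot, stop at 2.15. The hinge is stiff (about 0.1 N m of friction): the lid stays where it is left and must be pushed all the way down.
- box_lid_hinge (a point): Point on the hinge axis at the middle of the far long rim (box x +56 mm, 43.5 mm up); its axes turn with the lid: y along the hinge, -x along the lid from the hinge to its free edge (112 mm; lid 5 mm thick), z out of the lid's outer face (upward when shut). A black knob stands on the outer face 82 mm from the hinge, mid-width, about 45 mm high (leave 25 mm either side of it).
- slope_tray: Fixed sloped picking tray, aluminium with black edges, 112 (x) x 208 (y) x about 90 mm high. Origin: centre of its underside; its surface rises at 32 degrees (0.56 rad) along its own +x (away from the robot, yaw within 0.2 rad). Along the low front edge runs a ledge 14 mm high, along both sides rails 12 mm high. The two relay blocks lie on it side by side, their centres 80 to 104 mm apart, at least 40 mm of free surface between them and at least 25 mm to the rails.
- adapter_0_centre (a point): Black relay block, 30 (x) x 42 (y) x 50 mm (z), plus contact pins to 58 mm at its +z end (the pins touch nothing); 80 to 150 g. Point: centre of the block without pins. It lies on the sloped tray on a broad face, foot against the ledge: its own z points up the slope, its y across the slope, its x into the slope. Which of the two lies left or right varies.
- adapter_1_centre (a point): Slightly smaller black relay block, 32 (x) x 36 (y) x 44 mm (z), plus pins to 52 mm; 80 to 150 g. Point: centre of the block without pins. It lies beside the other one in the same way.
- heatsink_centre (a point): Finned aluminium heatsink, 40 (x) x 41 (y) x 20 mm, 50 g, lying flat on the bench, fins up, at any yaw. Point: its centre, 10 mm up; z up. The fins run along its x; grip it across the fins (along its y), for the block battery stands close to its +x face.
- nine_volt_centre (a point): Block battery standing upright on the bench 48 to 53 mm (centre to centre) from the heatsink, 17 x 26 x 49 mm high. Point: its centre, 23 mm up. Bystander.
- flux_bottle: Brown dispensing bottle, 35 mm in diameter, 107 mm high, upright behind the heatsink. Origin: centre of its underside. Bystander.
- oil_dropper: White dispensing bottle with blue spout, 25 mm in diameter, 94 mm high, upright behind the heatsink. Origin: centre of its underside. Bystander.
- inductor: Copper-wound ring coil, 36 x 34 x 15 mm, lying flat on the bench in front of the heatsink. Origin: centre of its underside. Bystander.
Not all that is in view belongs to the job. Leave any brown, purple or turquoise look-alike of the part that bears adapter_1_centre alone.

How it is judged:
By the outcome, as a careful person would: the job done as asked, in the order asked, and still so for the second after the job is handed in, with the robot touching nothing.
It also fails if it takes over 72 s, if anything falls off the work surface, if the arm or the gripper's body presses on something with over 40 N, if the wrist force passes 120 N, or if a joint passes its speed limit or range.

## Working session

There is one attempt and no reset: what is moved stays moved. The work goes in short steps, Python scripts to look and compute and a shell command to move; the robot and the scene stay as the last step left them, time stands still between calls to the robot, and variables do not carry over. Pictures are saved under pics/ and viewed, at most 10 in all, crops included, and the job is handed in when it is done.

```bash
mkdir -p pics
cat > h.py <<'E'
import numpy as np,cv2
from cell import readout,vision,arm
from scipy.spatial.transform import Rotation as R
def grab(n):
    d=vision.get_image(n); K=np.array(d["camera_matrix"]); k=d["k1"]; z=d["z_map"]
    v,u=np.mgrid[0:400,0:640].astype(np.float64)
    a=cv2.undistortPoints(np.stack([u.ravel(),v.ravel()],1)[:,None],K,np.array([k,0,0,0,0.]))[:,0].reshape(400,640,2)
    p=np.stack([a[...,0]*z,-a[...,1]*z,-z],-1)
    rot=np.array(d["rotation"]); rot=rot if rot.shape==(3,3) else R.from_rotvec(rot).as_matrix()
    P=p@rot.T+np.array(d["position"]); P[z==0]=np.nan
    return d["pixels"],P
E
python3 - <<'E'
from h import *
for n in("scene","side","wrist"):
    i,P=grab(n); cv2.imwrite(f"pics/{n}0.png",i); np.savez(f"{n}0.npz",i=i,P=P)
s=readout.observe(); print(s, arm.tcp_to_grasp)
E
```

```text
{'clock': 0.15, 'joints': array([-0.10259588,  0.43505902,  0.02496557,  1.57384961, -0.01157631,
        1.13400251, -0.07507856]), 'dq': array([ 6.74914429e-05, -9.25122461e-04, -5.57722417e-04, -2.38803172e-03,
        7.43421340e-04, -3.49622794e-04,  7.71706178e-04]), 'joint_efforts': array([ 9.13879558e-04, -6.68263149e+01,  9.85680185e-01, -3.14695251e+01,
       -6.03506877e-02,  3.94195947e-02,  8.07748006e-05]), 'position': array([ 6.24595656e-01, -5.47684390e-05,  1.97242497e-01]), 'ee_rot': array([-2.22095708e+00, -2.22088349e+00,  1.43557574e-03]), 'force': array([ 0.1459266 , -0.08010814,  0.18781498]), 'ft_torque': array([-0.01379841,  0.0014552 , -0.03148649]), 'gripper_force': 0.0, 'width': 1.0011863490233668} -0.0188
```

View pics/scene0.png

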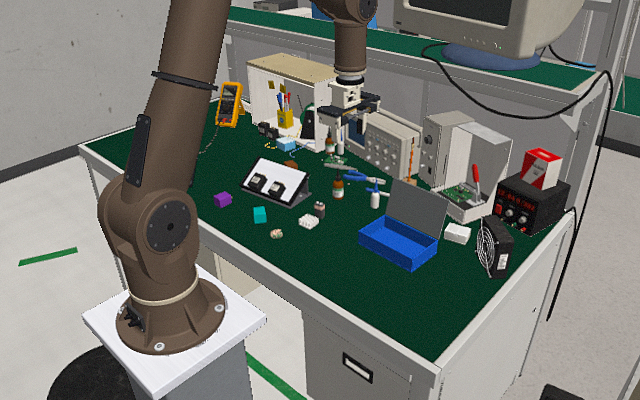

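View pics/side0.png

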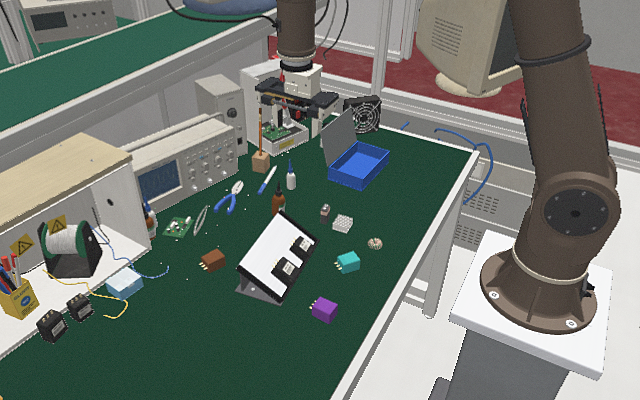

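The scene view shows the tray at (275,182) with blocks at (258,182) and (277,190), heatsink (308,221), battery (320,210), coil (277,234), box (400,240) with the lid behind it, and bottles at (338,188) and (375,198). In the side view the blocks are at (300,243) and (287,268), the heatsink at (343,223), the box at (358,165), and the coloured look-alikes at (347,262), (324,309) and (212,260). Next I build a top-down map.

```bash
cat > top.py <<'E'
from h import *
# orthographic top view: rows = x 0.75..0.30 (down), cols = y 0.45..-0.45 ; 
def top(views,x0,x1,y0,y1,s,zmax=0.3):
    H=int((x1-x0)*s);W=int((y1-y0)*s); im=np.zeros((H,W,3),np.uint8); zz=np.full((H,W),-9.)
    for i,P in views:
        m=np.isfinite(P[...,0])&(P[...,2]<zmax)&(P[...,2]>-.02)
        p=P[m];c=i[m]; r=((x1-p[:,0])*s).astype(int);q=((y1-p[:,1])*s).astype(int)
        k=(r>=1)&(r<H-1)&(q>=1)&(q<W-1); p=p[k];c=c[k];r=r[k];q=q[k]
        for a in(-1,0,1):
            for b in(-1,0,1):
                o=np.argsort(p[:,2]); o=o[p[o,2]>=zz[r[o]+a,q[o]+b]]
                im[r[o]+a,q[o]+b]=c[o]; zz[r[o]+a,q[o]+b]=p[o,2]
    return im,zz
E
python3 - <<'E'
from top import *
V=[]
for n in("scene","side"):
    d=np.load(n+"0.npz"); V.append((d["i"],d["P"]))
im,z=top(V,.3,.9,-.4,.4,1000)
for k in range(0,600,100): cv2.line(im,(0,k),(800,k),(90,90,90),1)
for k in range(0,800,100): cv2.line(im,(k,0),(k,600),(90,90,90),1)
cv2.imwrite("pics/top.png",im)
for n,(u,v) in dict(a=(258,182),b=(277,190),hs=(308,221),bat=(320,205),coil=(277,234),box=(400,240),fl=(338,180),oil=(375,192)).items():
    print(n,V[0][1][v,u].round(3))
E
```

```text
a [0.485 0.248 0.048]
b [0.492 0.168 0.047]
hs [0.463 0.01  0.019]
bat [0.518 0.013 0.045]
coil [0.366 0.034 0.013]
box [ 0.58  -0.228  0.003]
fl [0.634 0.046 0.068]
oil [ 0.682 -0.061  0.046]
```

View pics/top.png

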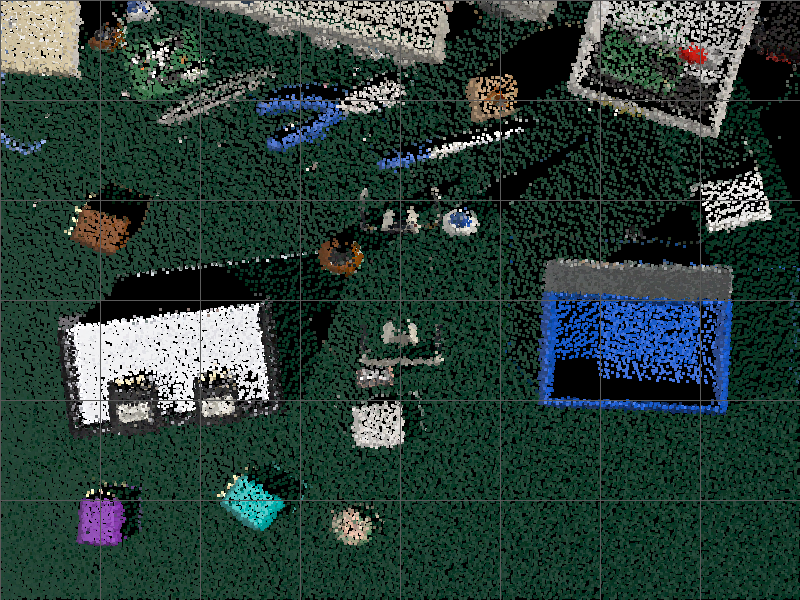

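The map puts the box centre near (0.55,-0.235), the tray near (0.53,0.235), the heatsink near (0.475,0.022) with the battery on its +x side, and the coil at (0.375,0.05). Next I refine these by fitting.

```bash
cat > m.py <<'E'
from h import *
V=[np.load(n+"0.npz") for n in("scene","side")]
def rect(p,name):
    r=cv2.minAreaRect((p*1000).astype(np.float32)); print(name,len(p),"c",np.round(r[0],1),"s",np.round(r[1],1),"ang",round(r[2],1))
def box(P,x0,x1,y0,y1,z0,z1): return np.isfinite(P[...,0])&(P[...,0]>x0)&(P[...,0]<x1)&(P[...,1]>y0)&(P[...,1]<y1)&(P[...,2]>z0)&(P[...,2]<z1)
for n,d in zip(("scene","side"),V):
    i=d["i"];P=d["P"]; b,g,r=[i[...,k].astype(int) for k in range(3)]
    m=box(P,.45,.64,-.36,-.11,.03,.05)&(b>r+50); rect(P[m][:,:2],n+" box rim")
    m=box(P,.45,.64,-.36,-.11,-.01,.02)&(b>r+50)&(b>g+40); print("floor z",np.median(P[m][:,2]), "bench z",np.median(P[box(P,.35,.45,-.3,-.1,-.02,.02)][:,2]))
    m=box(P,.55,.75,-.36,-.11,.055,.18); p=P[m]; rect(p[:,:2],n+" lid"); c=np.polyfit(p[:,2],p[:,0],1); print("lid dx/dz",c[0],"ang",np.pi/2+np.arctan(c[0]),"zmax",p[:,2].max())
    m=box(P,.43,.502,-.02,.065,.012,.028); rect(P[m][:,:2],n+" hs")
    m=box(P,.503,.56,-.02,.065,.035,.055); rect(P[m][:,:2],n+" bat")
    # tray plane from white pixels
    m=box(P,.46,.62,.11,.35,.01,.1)&(i.min(-1)>170); p=P[m]
    for _ in range(4):
        A=np.c_[p[:,:2],np.ones(len(p))]; co=np.linalg.lstsq(A,p[:,2],rcond=None)[0]; p=p[abs(p[:,2]-A@co)<.004]
    nv=np.array([-co[0],-co[1],1]); L=np.linalg.norm(nv); nv/=L
    print("tray slope",np.arctan(np.hypot(co[0],co[1])),"yaw",np.arctan2(co[1],co[0]))
    up=np.array([1,0,0])-nv[0]*nv; 
    g2=np.array([co[0],co[1],co[0]**2+co[1]**2]); up=g2/np.linalg.norm(g2); ac=np.cross(nv,up)
    q0=np.array([.5,.23,co[0]*.5+co[1]*.23+co[2]])
    m=box(P,.44,.62,.11,.35,.01,.1); p=P[m]; h=(p-q0)@nv
    k=(h>.024)&(h<.04); p=p[k]; h=h[k]; e=np.c_[(p-q0)@ac,(p-q0)@up]
    for t,s in(("left",e[:,0]>.0),("right",e[:,0]<0)):
        ss=s
        r=cv2.minAreaRect((e[ss]*1000).astype(np.float32)); H=np.median(h[ss]); lo,hi=np.percentile(e[ss],[1,99],0)
        cc=(lo+hi)/2; w=q0+ac*cc[0]+up*cc[1]+nv*H/2
        print(n,t,ss.sum(),"rect",np.round(r[0]),np.round(r[1],1),round(r[2],1),"lohi",lo.round(4),hi.round(4),"H",H.round(4),"centre",w.round(4))
E
python3 m.py
```

```text
scene box rim 690 c [ 548.3 -237.6] s [182.3 117.4] ang 87.5
floor z 0.004129067383992102 bench z -0.0014474283576739189
scene lid 2102 c [ 622.  -240.7] s [182.5  34.9] ang 86.6
lid dx/dz 0.25972531156794887 ang 1.8249070728687817 zmax 0.15289238175223685
scene hs 131 c [475.  20.] s [44.1 44.5] ang 1.7
scene bat 56 c [525.7  21.8] s [18.2 29.2] ang 0.3
tray slope 0.49116194293718846 yaw 0.11040017356603062
scene left 123 rect [31.  4.] [43.6 52.5] 2.3 lohi [ 0.0106 -0.0204] [0.053  0.0298] H 0.0264 centre [0.4945 0.2614 0.041 ]
scene right 117 rect [-50.   3.] [36.3 44.5] 0.1 lohi [-0.0664 -0.0189] [-0.0318  0.0241] H 0.0273 centre [0.5013 0.1807 0.0404]
side box rim 467 c [ 548.3 -233.1] s [188.6 115.1] ang 87.7
floor z 0.004106507299377449 bench z -0.0017956870685342796
side lid 1134 c [ 639.5 -237.7] s [186.2  67. ] ang 86.6
lid dx/dz 0.27420821896143666 ang 1.8384262762631267 zmax 0.15259945427893795
side hs 188 c [475.2  22.5] s [41.4 46. ] ang 2.5
side bat 67 c [524.2  27.3] s [17.4 30. ] ang 10.5
tray slope 0.5188887852737308 yaw 0.11900980754871346
side left 330 rect [39.  7.] [44.4 49.9] 0.0 lohi [ 0.0189 -0.0178] [0.0601 0.0311] H 0.0271 centre [0.4944 0.2691 0.0411]
side right 231 rect [-43.   4.] [38.9 45.6] 4.4 lohi [-0.0619 -0.0175] [-0.0241  0.0253] H 0.0284 centre [0.5015 0.1868 0.0403]
```

```bash
cat > go.py <<'E'
import sys
from h import *
# python3 go.py x y z yawdeg : shifts (units of 4cm, tool axes now), turn units; yaw = angle of tool x in world
s=readout.observe(); r=R.from_rotvec(s["ee_rot"]).as_matrix()
t=list(map(float,sys.argv[1:])); yaw=np.degrees(np.arctan2(r[1,0],r[0,0]))
a=np.radians(t[3]); rt=np.array([[np.cos(a),np.sin(a),0],[np.sin(a),-np.cos(a),0],[0,0,-1]])
d=np.array(t[:3])-s["position"]
print("t",round(s["clock"],2),"pos",s["position"].round(4),"yaw",yaw.round(2),"tilt",np.degrees(np.arccos(-r[2,2])).round(2))
print("shift now",(r.T@d/.04).round(3),"| shift after turn",(rt.T@d/.04).round(3),"| turn",((yaw-t[3])/4).round(2),"F",np.round(s["force"],1),"w",round(s["width"],3))
E
python3 -m creep '[[0,0,0,1,0.6],[0,0,0,1,0.6],[0,0,0,1,0.6],[0,0,0,1,0.6],[0,0,0,1,0.6],[0,0,0,1,0.6],[0,0,0,1,0.6],[0,0,0,1,0.6],[0,0,0,1,0.6],[0,0,0,1,0.6],[0,0,0,1,0.6],[0,0,0,1,0.6]]' 30
python3 -m creep '[[0,0,0,1,0.6],[0,0,0,1,0.6],[0,0,0,1,0.6],[0,0,0,1,0.6],[0,0,0,1,0.6],[0,0,0,1,0.6],[0,0,0,1,0.6],[0,0,0,1,0.6],[0,0,0,0.85,0.6]]'
python3 go.py 0.4944 0.22 0.15 6.6
```

```text
clock: 1.65
position: [0.6248, -0.0, 0.1975]
ee_rot: [-2.934, -1.122, 0.001]
force: [-0.6, -0.0, 0.6]
width: 0.603
gripper_force: 0.0
clock: 2.78
position: [0.6248, 0.0001, 0.1975]
ee_rot: [3.137, 0.178, -0.001]
force: [-0.2, 0.3, 0.2]
width: 0.601
gripper_force: 0.0
t 2.77 pos [6.248e-01 1.000e-04 1.975e-01] yaw 6.48 tilt 0.04
shift now [-2.618 -5.831  1.189] | shift after turn [-2.606 -5.837  1.188] | turn -0.03 F [-0.2  0.3  0.2] w 0.601
```

```bash
python3 -m creep '[[-0.44,-0.97,0,0,0.6],[-0.44,-0.97,0,0,0.6],[-0.44,-0.97,0,0,0.6],[-0.44,-0.97,0.2,0,0.6],[-0.44,-0.97,0.2,0,0.6],[-0.44,-0.97,0.2,0,0.6],[0,0,0,0,0.6]]'
python3 go.py 0.492 0.265 0.05 6.6
python3 - <<'E'
from h import *
i,P=grab("wrist"); cv2.imwrite("pics/w1.png",i); np.savez("w1.npz",i=i,P=P)
E
```

```text
clock: 3.65
position: [0.4907, 0.2226, 0.173]
ee_rot: [-3.135, -0.191, 0.004]
force: [0.1, -1.6, 0.3]
width: 0.597
gripper_force: 0.0
t 3.65 pos [0.4907 0.2226 0.173 ] yaw 6.96 tilt 0.14
shift now [ 0.168 -1.045  3.075] | shift after turn [ 0.154 -1.048  3.074] | turn 0.09 F [ 0.1 -1.6  0.3] w 0.597
```

View pics/w1.png

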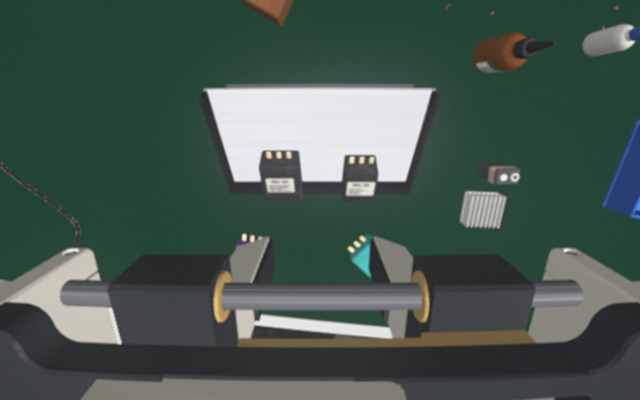

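The wrist view shows the whole tray with the larger block at (281,175) and the smaller one at (360,177), plus the heatsink at (483,209) and battery at (500,174). Next I measure them from this view.

Run:
```python
from h import *
d=np.load("w1.npz"); i=d["i"];P=d["P"]
Q=P[100:145,225:415].reshape(-1,3); Q=Q[np.isfinite(Q[:,0])]
A=np.c_[Q[:,:2],np.ones(len(Q))]; co=np.linalg.lstsq(A,Q[:,2],rcond=None)[0]
nv=np.array([-co[0],-co[1],1]);nv/=np.linalg.norm(nv)
g=np.array([co[0],co[1],co[0]**2+co[1]**2]); up=g/np.linalg.norm(g); ac=np.cross(nv,up)
print("slope",np.arctan(np.hypot(*co[:2])),"yaw deg",np.degrees(np.arctan2(co[1],co[0])))
q0=np.array([.5,.22,co@[.5,.22,1]])
for n,(u0,u1,dx) in dict(A=(250,312,.03),B=(332,388,.032)).items():
    p=P[140:205,u0:u1].reshape(-1,3); c=i[140:205,u0:u1].reshape(-1,3); h=(p-q0)@nv; k=(h>dx-.006)&(h<dx+.006); p=p[k];h=h[k]
    e=np.c_[(p-q0)@ac,(p-q0)@up]; lo,hi=np.percentile(e,[1,99],0); cc=(lo+hi)/2; r=cv2.minAreaRect((e*1000).astype(np.float32))
    print(n,len(p),lo.round(4),hi.round(4),np.round(r[1],1),r[2],"H",np.median(h).round(4),"centre",(q0+ac*cc[0]+up*cc[1]+nv*dx/2).round(4))
for n,(v0,v1,u0,u1,z0,z1) in dict(hs=(185,235,455,510,.012,.028),bat=(160,188,470,525,.035,.055)).items():
    p=P[v0:v1,u0:u1].reshape(-1,3);p=p[(p[:,2]>z0)&(p[:,2]<z1)];r=cv2.minAreaRect((p[:,:2]*1000).astype(np.float32));print(n,len(p),r)
```

```text
slope 0.5515173222550194 yaw deg 7.044658689485087
A 1395 [ 0.0268 -0.0126] [0.0655 0.0357] [49.8 40.1] 89.58670806884766 H 0.0293 centre [0.4963 0.2661 0.0427]
B 1081 [-0.0526 -0.0139] [-0.0187  0.0296] [44.9 35.6] 89.46405029296875 H 0.0312 centre [0.5027 0.1844 0.0416]
hs 1061 ((475.4520568847656, 22.127635955810547), (40.108463287353516, 42.052032470703125), 4.353489875793457)
bat 486 ((525.1985473632812, 26.361040115356445), (17.47980308532715, 26.753190994262695), 9.105253219604492)
```

```bash
python3 -m creep '[[0.05,-0.54,0.6,0,0.57],[0.05,-0.54,0.6,0,0.57],[0,0,0.6,0,0.57],[0,0,0,0,0.57]]'
python3 go.py 0.4915 0.2655 0.0345 7
```

```text
clock: 4.2
position: [0.492, 0.2606, 0.1005]
ee_rot: [3.134, 0.178, -0.004]
force: [-0.4, -1.1, 0.2]
width: 0.57
gripper_force: 0.0
t 4.2 pos [0.492  0.2606 0.1005] yaw 6.51 tilt 0.2
shift now [ 0.006 -0.126  1.649] | shift after turn [ 0.002 -0.123  1.649] | turn -0.12 F [-0.4 -1.1  0.2] w 0.57
```

```bash
python3 -m creep '[[0,-0.12,0.4,-0.12,0.57],[0,0,0.5,0,0.57],[0,0,0.4,0,0.57],[0,0,0.3,0,0.57],[0,0,0,0,0.57]]'
python3 go.py 0.4915 0.2655 0.0345 7
```

```text
clock: 4.82
position: [0.4915, 0.2668, 0.0371]
ee_rot: [3.135, 0.194, -0.002]
force: [0.3, -0.4, 1.0]
width: 0.572
gripper_force: 0.0
t 4.83 pos [0.4915 0.2668 0.0371] yaw 7.07 tilt 0.08
shift now [-0.003  0.033  0.064] | shift after turn [-0.003  0.033  0.064] | turn 0.02 F [ 0.3 -0.4  1. ] w 0.572
```

```bash
python3 -m creep '[[0,0.03,0.04,0,0.3],[0,0,0,0,0.3],[0,0,0,0,0.3],[0,0,0,0,0.3]]' 30
python3 -m creep '[[0,0,-0.3,0,0.3],[0,0,-0.8,0,0.3],[0,0,-0.9,0,0.3],[0,0,-0.9,0,0.3],[0,0,-0.9,0,0.3],[0,0,0,0,0.3]]'
python3 go.py 0.545 -0.19 0.17 -2.6
```

```text
clock: 5.32
position: [0.4921, 0.2662, 0.0365]
ee_rot: [-3.135, -0.194, -0.001]
force: [-0.7, -0.3, -0.1]
width: 0.303
gripper_force: 0.0
clock: 6.08
position: [0.4938, 0.2669, 0.192]
ee_rot: [-3.132, -0.193, -0.008]
force: [0.2, 0.7, -0.2]
width: 0.301
gripper_force: 0.0
t 6.08 pos [0.4938 0.2669 0.192 ] yaw 7.06 tilt 0.36
shift now [-0.136 11.496  0.515] | shift after turn [ 1.798 11.353  0.55 ] | turn 2.42 F [ 0.2  0.7 -0.2] w 0.301
```

Run:
```python
from h import *
i,P=grab("wrist"); np.savez("w2.npz",i=i,P=P)
j,P2=grab("side"); np.savez("s2.npz",i=j,P=P2); cv2.imwrite("pics/c2.png",np.vstack([i[:, :],cv2.resize(j[150:350,200:440],(640,533))])[:933:][:, :].copy() if 0 else np.hstack([cv2.resize(i,(480,300)),cv2.resize(j[150:350,200:440],(320,267),interpolation=cv2.INTER_CUBIC)[:300] if 0 else cv2.resize(j[150:350,220:420],(300,300))]))
```

```text
(no output)
```

View pics/c2.png

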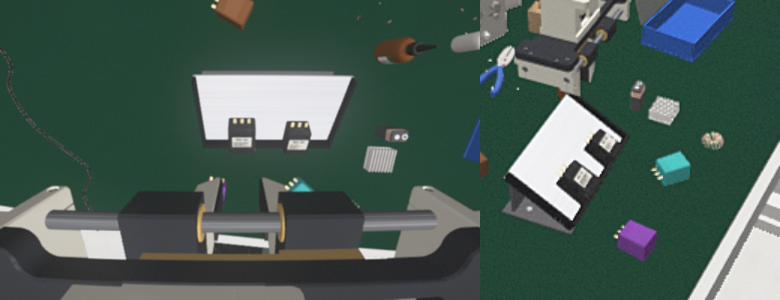

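The blocks are untouched and still at (241,133) and (297,136) in the left half, so the fingers closed on nothing. I check where the gripper really is by projecting the reported TCP into the images.

Run:
```python
from h import *
s=readout.observe(); print(s["position"],s["joints"].round(3))
r=R.from_rotvec(s["ee_rot"]).as_matrix()
def proj(n,X):
    d=vision.get_image(n);K=np.array(d["camera_matrix"]);rot=np.array(d["rotation"]); rot=rot if rot.shape==(3,3) else R.from_rotvec(rot).as_matrix()
    c=(np.array(X)-d["position"])@rot; a=np.array([c[0]/-c[2],-c[1]/-c[2]]); a=a*(1+d["k1"]*(a@a)); return np.array(d["position"]).round(3),rot[:,2].round(2),(K[:2,:2]@a+K[:2,2]).round(0)
p=s["position"]
for n in("side","wrist","scene"):
    print(n,proj(n,p),proj(n,p-.0*r[:,2]+.014*r[:,1])[2],proj(n,[.496,.266,.0425])[2],proj(n,[.525,.0264,.046])[2])
for f,nm in(("s2","side"),):
    d=np.load(f+".npz");P=d["P"];m=np.isfinite(P[...,0])&(abs(P[...,0]-p[0])<.15)&(abs(P[...,1]-p[1])<.15)&(P[...,2]>.15)&(P[...,2]<.3)
    q=P[m];print(len(q)); [print(z,q[(abs(q[:,2]-z)<.01)].mean(0).round(3),q[(abs(q[:,2]-z)<.01)].min(0).round(3),q[(abs(q[:,2]-z)<.01)].max(0).round(3)) for z in(.17,.19,.21,.23,.26)if (abs(q[:,2]-z)<.01).any()]
d=np.load("side0.npz"); cv2.imwrite("pics/c3.png",cv2.resize(np.load("s2.npz")["i"][0:300,150:450],(600,600)))
```

```text
[0.49195624 0.26611391 0.18885042] [-0.8    0.337  0.277  1.766 -0.104  1.052 -1.933]
side (array([0.072, 0.926, 0.826]), array([-0.37,  0.71,  0.6 ]), array([286., 219.])) [288. 215.] [285. 270.] [325. 207.]
wrist (array([0.573, 0.276, 0.374]), array([0.3 , 0.04, 0.95]), array([320., 234.])) [341. 234.] [321. 178.] [534. 180.]
scene (array([-0.353, -0.814,  0.792]), array([-0.62, -0.58,  0.53]), array([252., 139.])) [255. 140.] [257. 181.] [318. 202.]
667
0.21 [0.488 0.26  0.219] [0.48  0.251 0.217] [0.496 0.284 0.22 ]
0.23 [0.487 0.266 0.231] [0.478 0.236 0.22 ] [0.5   0.301 0.24 ]
0.26 [0.48  0.284 0.255] [0.478 0.281 0.251] [0.48  0.289 0.261]
```

View pics/c3.png

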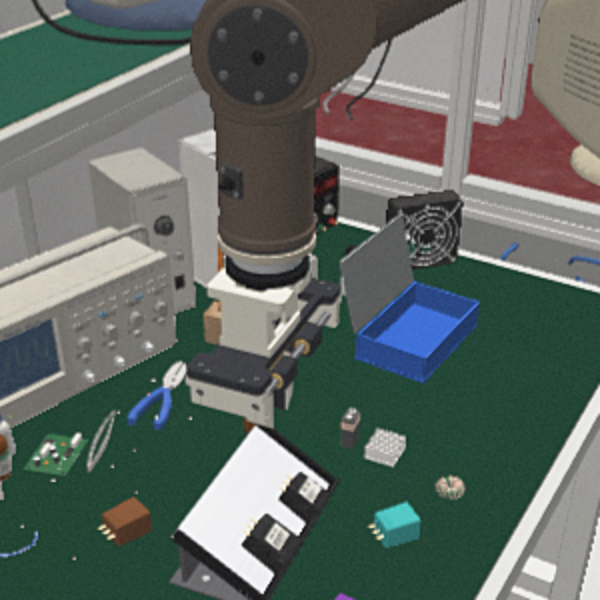

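Run:
```python
from h import *
s=readout.observe(); r=R.from_rotvec(s["ee_rot"]).as_matrix()
for f,pos in(("w2",s["position"]),):
    d=np.load(f+".npz");P=d["P"]; t=(P-pos)@r
    m=np.isfinite(P[...,0])&(abs(t[...,0])<.05)&(abs(t[...,1])<.06)&(t[...,2]>-.08)&(t[...,2]<.03)
    q=t[m]; print(len(q),q.max(0).round(4),np.percentile(q[:,2],[50,90,99]).round(4))
    for z in(-.005,-.015,-.025,-.035,-.05):
        k=abs(q[:,2]-z)<.005; print(z,k.sum(), q[k].min(0).round(4) if k.any() else "", q[k].max(0).round(4) if k.any() else "")
```

```text
2426 [ 0.0139  0.03   -0.0327] [-0.0563 -0.0407 -0.0342]
-0.005 0  
-0.015 0  
-0.025 0  
-0.035 214 [-0.0074 -0.0243 -0.04  ] [ 0.0132  0.0231 -0.0327]
-0.05 653 [-0.0073 -0.0307 -0.055 ] [ 0.0139  0.03   -0.045 ]
```

The wrist and side depths agree that the finger ends sit about 25–30 mm behind the reported TCP. That is why the grasp closed above the block. I'll go lower and watch the force.

```bash
python3 -m creep '[[0,0,0.5,0,0.57],[0,0,0.9,0,0.57],[0,0,0.9,0,0.57],[0,0,0.9,0,0.57],[0,0,0.6,0,0.57],[0,0,0.2,0,0.57],[0,0,0.1,0,0.57],[0,0,0,0,0.57]]' 30
python3 go.py 0.4915 0.266 0.0105 7
python3 - <<'E'
from h import *
i,P=grab("wrist");np.savez("w3.npz",i=i,P=P);cv2.imwrite("pics/w3.png",i)
E
```

```text
clock: 7.78
position: [0.4925, 0.2664, 0.0249]
ee_rot: [-3.135, -0.194, -0.002]
force: [0.4, -0.2, 0.5]
width: 0.571
gripper_force: 0.0
t 7.78 pos [0.4925 0.2664 0.0249] yaw 7.07 tilt 0.07
shift now [-0.027  0.006  0.36 ] | shift after turn [-0.027  0.006  0.36 ] | turn 0.02 F [ 0.4 -0.2  0.5] w 0.571
```

View pics/w3.png

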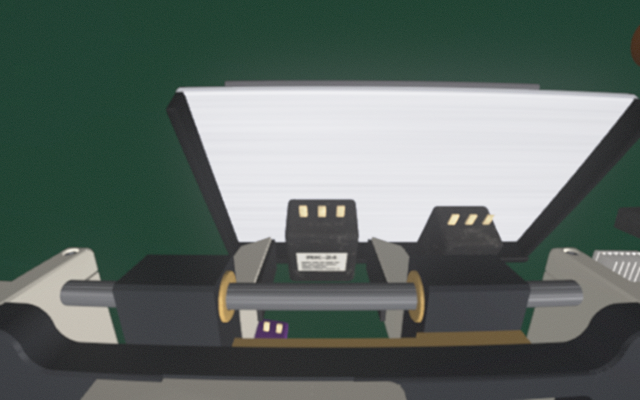

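The wrist view shows the large block at (322,235), centred between the fingers at (255,255) and (390,255), which are still high. I go lower.

```bash
python3 -m creep '[[0,0,0.15,0,0.57],[0,0,0.1,0,0.57],[0,0,0,0,0.57]]'
python3 -m creep '[[0,0,0.1,0,0.57],[0,0,0,0,0.57]]'
python3 -m creep '[[0,0,0,0,0.4],[0,0,0,0,0.4],[0,0,0,0,0.4]]' 30
```

```text
clock: 8.2
position: [0.4917, 0.2659, 0.0139]
ee_rot: [3.135, 0.194, -0.001]
force: [0.2, -0.4, -0.4]
width: 0.57
gripper_force: 0.0
clock: 8.45
position: [0.4918, 0.2659, 0.0099]
ee_rot: [3.135, 0.194, -0.001]
force: [-0.8, -0.2, -0.3]
width: 0.571
gripper_force: 0.0
clock: 8.82
position: [0.492, 0.266, 0.0103]
ee_rot: [3.136, 0.194, 0.0]
force: [-0.1, 0.1, -0.4]
width: 0.45
gripper_force: 30.0
```

```bash
python3 -m creep '[[0,0,-0.3,0,0.4],[0,0,-0.6,0,0.4],[0,0,-0.9,0,0.4],[0,0,-0.9,0,0.4],[0,0,-0.5,0,0.4],[0,0,0,0,0.4]]'
python3 go.py 0.536 -0.1935 0.13 -2.5
```

```text
clock: 9.57
position: [0.493, 0.2666, 0.1403]
ee_rot: [-3.134, -0.194, -0.005]
force: [0.2, -0.5, -1.9]
width: 0.456
gripper_force: 30.0
t 9.57 pos [0.493  0.2666 0.1403] yaw 7.07 tilt 0.21
shift now [-0.35  11.549  0.234] | shift after turn [ 1.577 11.445  0.257] | turn 2.39 F [ 0.2 -0.5 -1.9] w 0.456
```

Held. I turn first, then shift along the new axes.

```bash
python3 -m creep '[[0,0,0,0.8,0.4],[0,0,0,0.8,0.4],[0,0,0,0.8,0.4],[0.14,0.9,0,0,0.4],[0.14,1,0,0,0.4],[0.14,1,0,0,0.4],[0.14,1,0,0,0.4],[0.14,1,0,0,0.4],[0.14,1,0,0,0.4],[0.14,1,0,0,0.4],[0.14,1,0,0,0.4],[0.14,1,0,0,0.4]]'
python3 -m creep '[[0.14,1,0,0,0.4],[0.14,0.9,0,0,0.4],[0.03,0.5,0,0,0.4],[0,0,0,0,0.4],[0,0,0,0,0.4]]'
python3 go.py 0.536 -0.1935 0.002 -2.5
```

```text
clock: 11.08
position: [0.5258, -0.093, 0.1373]
ee_rot: [-3.141, 0.069, 0.003]
force: [-0.7, -0.2, -1.3]
width: 0.459
gripper_force: 30.0
clock: 11.7
position: [0.5344, -0.1869, 0.1375]
ee_rot: [-3.14, 0.068, 0.002]
force: [-0.3, -0.1, -2.0]
width: 0.451
gripper_force: 30.0
t 11.7 pos [ 0.5344 -0.1869  0.1375] yaw -2.47 tilt 0.09
shift now [0.051 0.165 3.388] | shift after turn [0.046 0.162 3.388] | turn 0.01 F [-0.3 -0.1 -2. ] w 0.451
```

```bash
python3 -m creep '[[0.04,0.16,0.5,0,0.4],[0,0,0.7,0,0.4],[0,0,0.7,0,0.4],[0,0,0.5,0,0.4],[0,0,0.4,0,0.4],[0,0,0.25,0,0.4],[0,0,0,0,0.4]]'
python3 - <<'E'
from h import *
i,P=grab("wrist");np.savez("w4.npz",i=i,P=P);cv2.imwrite("pics/w4.png",i)
E
```

```text
clock: 12.58
position: [0.5359, -0.1943, 0.0158]
ee_rot: [-3.141, 0.069, 0.001]
force: [-0.1, -0.2, -1.1]
width: 0.45
gripper_force: 30.0
```

View pics/w4.png

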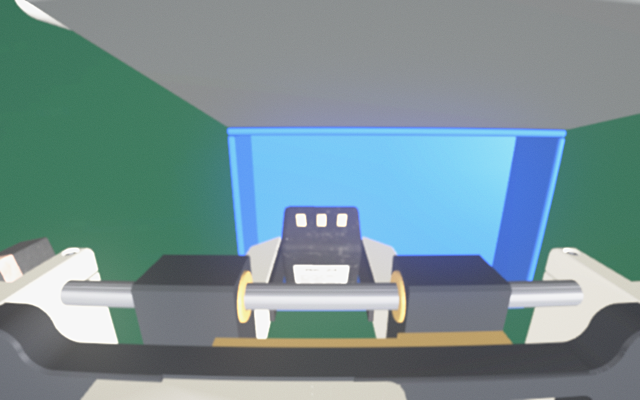

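The wrist view shows the held block at (321,245) inside the box, with the left finger just clear of the left wall at (245,250). I lower to the floor and release.

```bash
python3 -m creep '[[0,0,0.15,0,0.4],[0,0,0.12,0,0.4],[0,0,0.1,0,0.4],[0,0,0,0,0.4]]'
```

```text
clock: 13.12
position: [0.5358, -0.1947, 0.0011]
ee_rot: [-3.141, 0.069, 0.001]
force: [-0.6, 0.4, -1.9]
width: 0.454
gripper_force: 30.0
```

```bash
python3 -m creep '[[0,0,0.1,0,0.4],[0,0,0.05,0,0.4],[0,0,0,0,0.4]]'
```

```text
clock: 13.5
position: [0.5379, -0.195, -0.003]
ee_rot: [3.141, -0.069, 0.005]
force: [-1.9, 0.8, 15.2]
width: 0.453
gripper_force: 30.0
```

Contact at about -0.003, as predicted. Release and raise.

```bash
python3 -m creep '[[0,0,-0.05,0,0.53],[0,0,0,0,0.53],[0,0,-0.3,0,0.53],[0,0,-0.7,0,0.53],[0,0,-0.9,0,0.53],[0,0,-0.9,0,0.53],[0,0,-0.4,0,0.53],[0,0,0,0,0.53]]'
python3 go.py 0.4985 0.1845 0.13 7
python3 - <<'E'
from h import *
i,P=grab("wrist");np.savez("w5.npz",i=i,P=P);cv2.imwrite("pics/w5.png",i)
m=np.isfinite(P[...,0])&(P[...,0]>.49)&(P[...,0]<.6)&(P[...,1]<-.15)&(P[...,1]>-.24)&(P[...,2]>.015)&(P[...,2]<.06)&(i.max(-1)<90)
q=P[m];print(len(q),np.percentile(q,[2,50,98],0).round(4))
E
```

```text
clock: 14.5
position: [0.5367, -0.1948, 0.1263]
ee_rot: [3.141, -0.069, 0.003]
force: [-0.9, 0.5, -0.3]
width: 0.529
gripper_force: 0.0
t 14.5 pos [ 0.5367 -0.1948  0.1263] yaw -2.52 tilt 0.11
shift now [-1.37  -9.432 -0.098] | shift after turn [ 0.208 -9.529 -0.093] | turn -2.38 F [-0.9  0.5 -0.3] w 0.529
312 [[ 0.5295 -0.2116  0.0206]
 [ 0.5588 -0.1844  0.0333]
 [ 0.5775 -0.1768  0.0351]]
```

View pics/w5.png

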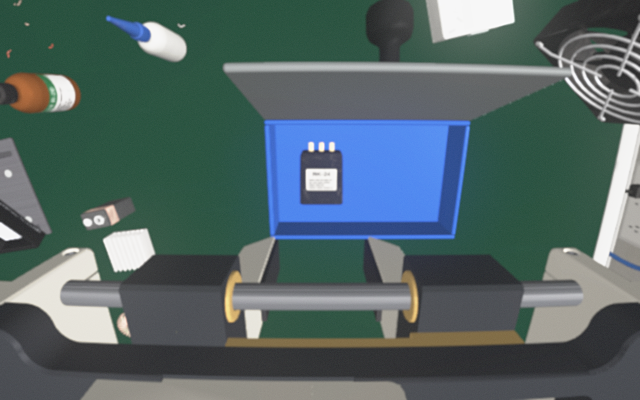

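Block A lies flat in the box at (321,178), clear of the walls. Now block B.

```bash
python3 -m creep '[[0.02,-0.9,0,0,0.5],[0,-1,0,0,0.5],[0,-1,0,0,0.5],[0,-1,0,0,0.5],[0,-1,0,0,0.5],[0,-1,0,0,0.5],[0,-1,0,0,0.5],[0,-1,0,0,0.5],[0,-0.9,0,-0.8,0.5],[0,0,0,-0.8,0.5],[0,0,0,-0.78,0.5],[0,0,0,0,0.5]]'
python3 go.py 0.4985 0.1845 0.06 7
```

```text
clock: 16.05
position: [0.5514, 0.1566, 0.1238]
ee_rot: [3.135, 0.191, -0.004]
force: [-0.8, 0.1, 0.5]
width: 0.502
gripper_force: 0.0
t 16.05 pos [0.5514 0.1566 0.1238] yaw 6.98 tilt 0.16
shift now [-1.225 -0.854  1.598] | shift after turn [-1.229 -0.853  1.596] | turn -0.0 F [-0.8  0.1  0.5] w 0.502
```

```bash
python3 -m creep '[[-0.5,-0.45,0,0,0.5],[-0.5,-0.4,0,0,0.5],[-0.23,0,0.5,0,0.5],[0,0,0.6,0,0.5],[0,0,0.5,0,0.5],[0,0,0,0,0.5]]'
python3 go.py 0.4985 0.1845 0.0097 7
```

```text
clock: 16.8
position: [0.4979, 0.1838, 0.0596]
ee_rot: [3.134, 0.189, -0.006]
force: [0.4, 0.3, -0.4]
width: 0.5
gripper_force: 0.0
t 16.8 pos [0.4979 0.1838 0.0596] yaw 6.92 tilt 0.23
shift now [ 0.023 -0.017  1.249] | shift after turn [ 0.018 -0.015  1.249] | turn -0.02 F [ 0.4  0.3 -0.4] w 0.5
```

```bash
python3 -m creep '[[0.02,-0.02,0.4,0,0.5],[0,0,0.4,0,0.5],[0,0,0.25,0,0.5],[0,0,0.17,0,0.5],[0,0,0,0,0.5],[0,0,0,0,0.3],[0,0,0,0,0.3],[0,0,0,0,0.3]]' 30
python3 -m creep '[[0,0,-0.3,0,0.3],[0,0,-0.6,0,0.3],[0,0,-0.9,0,0.3],[0,0,-0.9,0,0.3],[0,0,-0.5,0,0.3],[0,0,0,0,0.3]]'
python3 go.py 0.532 -0.276 0.13 -2.5
```

```text
clock: 17.8
position: [0.5005, 0.1855, 0.013]
ee_rot: [-3.136, -0.191, -0.001]
force: [-0.2, -1.1, 1.9]
width: 0.391
gripper_force: 30.0
clock: 18.55
position: [0.5012, 0.1861, 0.1426]
ee_rot: [-3.134, -0.192, -0.005]
force: [0.9, -0.2, -2.0]
width: 0.384
gripper_force: 30.0
t 18.55 pos [0.5012 0.1861 0.1426] yaw 7.0 tilt 0.21
shift now [-0.644 11.56   0.294] | shift after turn [ 1.274 11.507  0.314] | turn 2.38 F [ 0.9 -0.2 -2. ] w 0.384
```

```bash
python3 -m creep '[[0,0,0,0.8,0.3],[0,0,0,0.8,0.3],[0,0,0,0.78,0.3],[0.12,0.9,0,0,0.3],[0.12,1,0,0,0.3],[0.12,1,0,0,0.3],[0.12,1,0,0,0.3],[0.12,1,0,0,0.3],[0.12,1,0,0,0.3],[0.12,1,0,0,0.3],[0.12,1,0,0,0.3],[0.12,1,0,0,0.3]]'
python3 -m creep '[[0.12,1,0,0,0.3],[0.12,0.9,0,0,0.3],[0.05,0.65,0,0,0.3],[0,0,0,0,0.3],[0,0,0,0,0.3]]'
python3 go.py 0.532 -0.277 0.012 -2.5
```

```text
clock: 20.05
position: [0.5269, -0.173, 0.1396]
ee_rot: [-3.141, 0.069, 0.003]
force: [0.1, 0.6, -0.8]
width: 0.391
gripper_force: 30.0
clock: 20.68
position: [0.5343, -0.2733, 0.1397]
ee_rot: [-3.14, 0.069, 0.002]
force: [-0.3, 0.6, -1.1]
width: 0.389
gripper_force: 30.0
t 20.68 pos [ 0.5343 -0.2733  0.1397] yaw -2.5 tilt 0.11
shift now [-0.049  0.098  3.192] | shift after turn [-0.054  0.095  3.192] | turn -0.0 F [-0.3  0.6 -1.1] w 0.389
```

```bash
python3 -m creep '[[-0.04,0.08,0.5,0,0.3],[0,0,0.7,0,0.3],[0,0,0.7,0,0.3],[0,0,0.5,0,0.3],[0,0,0.4,0,0.3],[0,0,0.3,0,0.3],[0,0,0.1,0,0.3],[0,0,0,0,0.3]]'
python3 -m creep '[[0,0,0.12,0,0.3],[0,0,0.1,0,0.3],[0,0,0,0,0.3]]'
```

```text
clock: 21.68
position: [0.5331, -0.2776, 0.0128]
ee_rot: [3.141, -0.069, 0.0]
force: [0.3, -1.0, -1.5]
width: 0.387
gripper_force: 30.0
clock: 22.05
position: [0.5328, -0.2774, 0.0036]
ee_rot: [-3.141, 0.069, 0.001]
force: [0.2, 0.5, -0.9]
width: 0.386
gripper_force: 30.0
```

```bash
python3 -m creep '[[0,0,0.08,0,0.3],[0,0,0,0,0.3],[0,0,0,0,0.46],[0,0,0,0,0.46],[0,0,-0.3,0,0.46],[0,0,-0.7,0,0.3],[0,0,-0.9,0,0],[0,0,-0.4,0,0],[0,0,0,0,0],[0,0,0,0,0]]'
python3 - <<'E'
from h import *
i,P=grab("wrist");np.savez("w6.npz",i=i,P=P);cv2.imwrite("pics/w6.png",i)
th=np.radians(-2.5);B=(P[...,:2]-[.548,-.235])@np.array([[np.cos(th),-np.sin(th)],[np.sin(th),np.cos(th)]])
dk=(i.max(-1)<100)&(P[...,2]>.02)&(P[...,2]<.06)&(abs(B[...,0])<.05)&(abs(B[...,1])<.085)
for s in(1,-1):
    m=dk&(s*B[...,1]>0);print(m.sum(),np.percentile(B[m],[2,98],0).round(4),np.median(P[m][:,2]).round(4))
b=i.astype(int);m=(b[...,0]>b[...,2]+60)&(P[...,2]>.037)&(P[...,2]<.05);print("rim",np.percentile(B[m],[1,99],0).round(4))
E
python3 go.py 0.5475 -0.2375 0.02 -2.5
```

```text
clock: 23.3
position: [0.5324, -0.2771, 0.0916]
ee_rot: [-3.14, 0.069, 0.002]
force: [0.8, 0.0, 0.8]
width: 0.007
gripper_force: 0.0
1764 [[-0.0196  0.0185]
 [ 0.0274  0.0569]] 0.033
933 [[-0.0181 -0.0585]
 [ 0.0233 -0.0279]] 0.0351
rim [[-0.0534 -0.0904]
 [ 0.0577  0.0882]]
t 23.35 pos [ 0.5323 -0.277   0.0914] yaw -2.51 tilt 0.11
shift now [ 0.341 -1.003  1.786] | shift after turn [ 0.338 -1.004  1.786] | turn -0.0 F [0.2 0.3 0.2] w 0.006
```

View pics/w6.png

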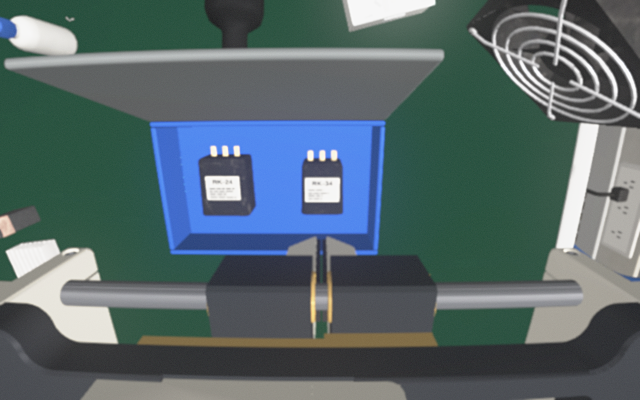

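Both blocks lie flat, A at (228,185) and B at (322,188), with a gap between them of about 44 mm. I insert the closed fingers in the gap and open them gently to spread the blocks.

```bash
python3 -m creep '[[0.2,-0.5,0,0,0],[0.16,-0.5,0,0,0],[0,0,0.5,0,0],[0,0,0.5,0,0],[0,0,0.5,0,0],[0,0,0,0,0]]' 15
python3 go.py 0.548 -0.238 -0.012 -2.5
```

```text
clock: 24.1
position: [0.5486, -0.2358, 0.0311]
ee_rot: [-3.139, 0.066, 0.005]
force: [0.4, 0.0, 1.4]
width: 0.004
gripper_force: 0.0
t 24.1 pos [ 0.5486 -0.2358  0.0311] yaw -2.42 tilt 0.19
shift now [-0.01   0.056  1.077] | shift after turn [-0.013  0.055  1.077] | turn 0.02 F [0.4 0.  1.4] w 0.004
```

```bash
python3 -m creep '[[0,0.05,0.3,0,0],[0,0,0.3,0,0],[0,0,0.2,0,0],[0,0,0.15,0,0],[0,0,0,0,0]]' 15
python3 -m creep '[[0,0,0,0,0.2],[0,0,0,0,0.3],[0,0,0,0,0.4],[0,0,0,0,0.4]]' 15
python3 -m creep '[[0,0,0,0,0.46],[0,0,0,0,0.5],[0,0,0,0,0.53],[0,0,0,0,0.53]]' 15
```

```text
clock: 24.72
position: [0.5488, -0.2402, -0.0058]
ee_rot: [-3.141, 0.069, 0.001]
force: [-0.2, 0.9, 0.5]
width: 0.004
gripper_force: 0.0
clock: 25.22
position: [0.5493, -0.2405, -0.0051]
ee_rot: [3.14, -0.069, 0.001]
force: [0.0, -0.0, 1.9]
width: 0.376
gripper_force: 1.4
clock: 25.72
position: [0.5492, -0.2404, -0.0052]
ee_rot: [3.141, -0.069, 0.001]
force: [-0.1, -0.0, 3.5]
width: 0.532
gripper_force: 2.7
```

```bash
python3 -m creep '[[0,0,0,0,0.46],[0,0,-0.3,0,0.46],[0,0,-0.7,0,0.46],[0,0,-0.9,0,0.46],[0,0,-0.9,0,0.6],[0,0,0,0,0.6]]' 25
python3 - <<'E'
from h import *
i,P=grab("wrist");np.savez("w7.npz",i=i,P=P)
th=np.radians(-2.5);B=(P[...,:2]-[.548,-.235])@np.array([[np.cos(th),-np.sin(th)],[np.sin(th),np.cos(th)]])
dk=(i.max(-1)<100)&(P[...,2]>.02)&(P[...,2]<.06)&(abs(B[...,0])<.05)&(abs(B[...,1])<.085)
for s in(1,-1):
    m=dk&(s*B[...,1]>0);print(m.sum(),np.percentile(B[m],[2,98],0).round(4),np.median(P[m][:,2]).round(4))
E
python3 go.py 0.469 0.022 0.1 4.4
```

```text
clock: 26.48
position: [0.5509, -0.2411, 0.1101]
ee_rot: [3.139, -0.069, 0.008]
force: [-0.9, -0.9, -0.4]
width: 0.589
gripper_force: 0.0
1391 [[-0.0196  0.0327]
 [ 0.0272  0.0713]] 0.033
1011 [[-0.0181 -0.0785]
 [ 0.0233 -0.0454]] 0.0348
t 26.52 pos [ 0.5499 -0.2404  0.1083] yaw -2.51 tilt 0.16
shift now [-2.308 -6.465  0.199] | shift after turn [-1.512 -6.696  0.208] | turn -1.73 F [-0.3 -0.2 -1. ] w 0.593
```

```bash
python3 -m creep '[[-0.03,-0.06,0.4,0,0.44],[0,0,0.8,0,0.44],[0,0,0.8,0,0.44],[0,0,0.5,0,0.44],[0,0,0.33,0,0.44],[0,0,0,0,0.44],[0,0,0,0,0.54],[0,0,0,0,0.6],[0,0,0,0,0.64],[0,0,0,0,0.64]]' 15
python3 -m creep '[[0,0,0,0,0.56],[0,0,-0.3,0,0.56],[0,0,-0.7,0,0.56],[0,0,-0.9,0,0.56],[0,0,-0.9,0,0.6],[0,0,0,0,0.6]]' 25
python3 go.py 0.469 0.022 0.1 4.4
```

```text
clock: 27.78
position: [0.548, -0.2378, -0.0065]
ee_rot: [3.141, -0.069, 0.0]
force: [0.1, -0.9, -0.0]
width: 0.639
gripper_force: 1.5
clock: 28.52
position: [0.55, -0.2387, 0.1091]
ee_rot: [3.139, -0.069, 0.009]
force: [-0.1, -0.3, -1.0]
width: 0.599
gripper_force: 0.0
t 28.52 pos [ 0.55   -0.2387  0.1091] yaw -2.53 tilt 0.35
shift now [-2.311 -6.422  0.206] | shift after turn [-1.519 -6.654  0.228] | turn -1.73 F [-0.1 -0.3 -1. ] w 0.599
```

```bash
python3 -m creep '[[-0.33,-0.92,0,0,0.6],[-0.33,-0.92,0,0,0.6],[-0.33,-0.92,0,0,0.6],[-0.33,-0.92,0,0,0.6],[-0.33,-0.92,0,0,0.6],[-0.33,-0.91,0,0,0.6],[-0.33,-0.91,0,-0.6,0.6],[0,0,0,-0.6,0.6],[0,0,0,-0.53,0.6],[0,0,0,0,0.6]]'
python3 go.py 0.469 0.022 0.005 4.4
python3 - <<'E'
from h import *
i,P=grab("wrist");np.savez("w8.npz",i=i,P=P)
for n,(z0,z1,x0,x1) in dict(hs=(.012,.028,.44,.503),bat=(.035,.055,.503,.56)).items():
    m=(P[...,2]>z0)&(P[...,2]<z1)&(P[...,0]>x0)&(P[...,0]<x1)&(abs(P[...,1]-.022)<.04);p=P[m];print(n,len(p),cv2.minAreaRect((p[:,:2]*1000).astype(np.float32)))
E
```

```text
clock: 29.78
position: [0.4672, 0.0217, 0.1055]
ee_rot: [3.139, 0.118, 0.0]
force: [1.1, -0.4, 1.4]
width: 0.6
gripper_force: 0.0
t 29.77 pos [0.4672 0.0217 0.1055] yaw 4.3 tilt 0.02
shift now [ 0.045 -0.006  2.511] | shift after turn [ 0.045 -0.005  2.511] | turn -0.02 F [ 1.1 -0.4  1.4] w 0.6
hs 475 ((475.5096435546875, 22.13275909423828), (40.204994201660156, 40.33976745605469), 4.873589992523193)
bat 712 ((524.9710083007812, 25.697471618652344), (17.254241943359375, 25.979785919189453), 8.524950981140137)
```

```bash
python3 -m creep '[[0.04,0,0.6,0,0.6],[0,0,0.8,0,0.6],[0,0,0.7,0,0.6],[0,0,0.4,0,0.6],[0,0,0.25,0,0.6],[0,0,0.1,0,0.6],[0,0,0,0,0.6]]'
python3 -m creep '[[0,0,0.1,0,0.6],[0,0,0.05,0,0.6],[0,0,0,0,0.6]]'
```

```text
clock: 30.7
position: [0.4688, 0.0228, -0.0084]
ee_rot: [-3.139, -0.12, -0.0]
force: [0.8, -0.4, 0.0]
width: 0.602
gripper_force: 0.0
clock: 31.08
position: [0.4686, 0.023, -0.0146]
ee_rot: [-3.139, -0.121, -0.0]
force: [-1.4, -0.2, 0.1]
width: 0.603
gripper_force: 0.0
```

```bash
python3 -m creep '[[0,0,0.06,0,0.6],[0,0,0,0,0.4],[0,0,0,0,0.35],[0,0,0,0,0.35],[0,0,0,0,0.35]]' 20
python3 -m creep '[[0,0,-0.3,0,0.35],[0,0,-0.7,0,0.35],[0,0,-0.9,0,0.35],[0,0,-0.9,0,0.35],[0,0,-0.4,0,0.35],[0,0,0,0,0.35]]'
python3 go.py 0.541 -0.2385 0.11 -2.5
```

```text
clock: 31.7
position: [0.4686, 0.023, -0.0169]
ee_rot: [-3.139, -0.12, -0.0]
force: [0.3, -0.1, -0.0]
width: 0.448
gripper_force: 20.0
clock: 32.45
position: [0.4695, 0.0232, 0.1126]
ee_rot: [-3.138, -0.121, -0.005]
force: [0.4, 0.3, -0.7]
width: 0.449
gripper_force: 20.0
t 32.45 pos [0.4695 0.0232 0.1126] yaw 4.4 tilt 0.19
shift now [1.28  6.66  0.065] | shift after turn [2.072 6.458 0.066] | turn 1.73 F [ 0.4  0.3 -0.7] w 0.449
```

```bash
python3 -m creep '[[0,0,0,0.6,0.35],[0,0,0,0.6,0.35],[0,0,0,0.53,0.35],[0.3,0.92,0,0,0.35],[0.3,0.92,0,0,0.35],[0.3,0.92,0,0,0.35],[0.3,0.92,0,0,0.35],[0.3,0.92,0,0,0.35],[0.3,0.92,0,0,0.35],[0.27,0.93,0,0,0.35],[0,0,0,0,0.35],[0,0,0,0,0.35]]'
python3 go.py 0.541 -0.2385 -0.011 -2.5
```

```text
clock: 33.95
position: [0.5395, -0.2377, 0.1104]
ee_rot: [-3.14, 0.07, 0.002]
force: [-0.2, -0.3, -0.9]
width: 0.445
gripper_force: 20.0
t 33.95 pos [ 0.5395 -0.2377  0.1104] yaw -2.57 tilt 0.09
shift now [0.043 0.02  3.034] | shift after turn [0.039 0.018 3.034] | turn -0.02 F [-0.2 -0.3 -0.9] w 0.445
```

Run:
```python
from h import *
i,P=grab("wrist");np.savez("w9.npz",i=i,P=P);cv2.imwrite("pics/w9.png",i)
th=np.radians(-2.5);B=(P[...,:2]-[.548,-.235])@np.array([[np.cos(th),-np.sin(th)],[np.sin(th),np.cos(th)]])
dk=(i.max(-1)<100)&(P[...,2]>.02)&(P[...,2]<.05)&(abs(B[...,0])<.05)&(abs(B[...,1])<.085)
for s in(1,-1):
    m=dk&(s*B[...,1]>0);print(m.sum(),np.percentile(B[m],[2,98],0).round(4),np.median(P[m][:,2]).round(4))
```

```text
1627 [[-0.0189  0.0409]
 [ 0.0285  0.08  ]] 0.0331
1064 [[-0.0176 -0.0823]
 [ 0.0235 -0.0484]] 0.0348
```

```bash
python3 -m creep '[[0.04,0.02,0.5,0,0.35],[0,0,0.7,0,0.35],[0,0,0.7,0,0.35],[0,0,0.5,0,0.35],[0,0,0.3,0,0.35],[0,0,0.2,0,0.35],[0,0,0.12,0,0.35],[0,0,0,0,0.35]]'
python3 go.py 0.541 -0.2385 -0.0125 -2.5
```

```text
clock: 35.0
position: [0.5416, -0.2393, -0.0096]
ee_rot: [3.141, -0.069, 0.0]
force: [0.9, 1.0, -0.4]
width: 0.446
gripper_force: 20.0
t 35.0 pos [ 0.5416 -0.2393 -0.0096] yaw -2.53 tilt 0.01
shift now [-0.015 -0.019  0.072] | shift after turn [-0.015 -0.019  0.072] | turn -0.01 F [ 0.9  1.  -0.4] w 0.446
```

```bash
python3 -m creep '[[0,0,0.03,0,0.35],[0,0,0,0,0.51],[0,0,0,0,0.51],[0,0,-0.3,0,0.51],[0,0,-0.7,0,0.51],[0,0,-0.9,0,0.4],[0,0,-0.9,0,0],[0,0,-0.9,0,0],[0,0,-0.9,0,0],[0,0,-0.4,0,0],[0,0,0,0,0]]'
python3 - <<'E'
from h import *
i,P=grab("wrist");np.savez("w10.npz",i=i,P=P)
j,Q=grab("side");k,S=grab("scene")
cv2.imwrite("pics/v10.png",np.hstack([cv2.resize(i,(480,300)),cv2.resize(j[60:210,250:410],(320,300))]))
s=readout.observe(); r=R.from_rotvec(s["ee_rot"]).as_matrix(); print(s["position"])
th=np.radians(-2.5);M=np.array([[np.cos(th),-np.sin(th)],[np.sin(th),np.cos(th)]])
B=(P[...,:2]-[.548,-.235])@M
m=(abs(B[...,0])<.05)&(abs(B[...,1])<.084);print("max z in box",np.percentile(P[m][:,2],[50,99,99.9]).round(4))
m=(abs(B[...,0])<.05)&(B[...,1]<.03)&(B[...,1]>-.04)&(P[...,2]>.012)&(P[...,2]<.04);print("hs",m.sum(),np.percentile(B[m],[2,98],0).round(3),np.median(P[m][:,2]).round(3))
for n,A in(("wrist",P),("side",Q),("scene",S)):
    t=(A-s["position"])@r; ok=np.isfinite(A[...,0])&(abs(t[...,0])<.05)&(t[...,2]>-.16)&(t[...,2]<0)
    for y0,y1 in((0,.012),(.012,.03),(.03,.05),(.05,.07),(.07,.1)):
        q=t[ok&(abs(t[...,1])>=y0)&(abs(t[...,1])<y1)]; print(n,y0,len(q),np.percentile(q[:,2],[95,99]).round(3) if len(q)>5 else"")
# things behind the lid
for A in(Q,S):
    m=np.isfinite(A[...,0])&(A[...,0]>.66)&(A[...,0]<.78)&(A[...,1]<-.1)&(A[...,1]>-.3)&(A[...,2]>.02)&(A[...,2]<.15); print("behind",m.sum(),np.percentile(A[m],[1,99],0).round(3) if m.sum()>5 else"")
E
```

```text
clock: 36.38
position: [0.5419, -0.2395, 0.19]
ee_rot: [3.14, -0.069, 0.003]
force: [-0.4, 0.1, -0.8]
width: 0.001
gripper_force: 0.0
[ 0.54072448 -0.23880732  0.18763968]
max z in box [0.309  0.3313 0.3324]
hs 351 [[-0.018 -0.024]
 [ 0.021  0.015]] 0.024
wrist 0 14277 [-0.052 -0.038]
wrist 0.012 20318 [-0.107 -0.102]
wrist 0.03 13217 [-0.112 -0.109]
wrist 0.05 16248 [-0.112 -0.11 ]
wrist 0.07 14890 [-0.1   -0.098]
side 0 180 [-0.033 -0.029]
side 0.012 226 [-0.042 -0.038]
side 0.03 161 [-0.105 -0.1  ]
side 0.05 239 [-0.111 -0.107]
side 0.07 672 [-0.097 -0.094]
scene 0 376 [-0.037 -0.03 ]
scene 0.012 659 [-0.051 -0.04 ]
scene 0.03 322 [-0.097 -0.091]
scene 0.05 190 [-0.106 -0.103]
scene 0.07 742 [-0.095 -0.093]
behind 73 [[ 0.662 -0.299  0.022]
 [ 0.78  -0.229  0.126]]
behind 60 [[ 0.77  -0.299  0.02 ]
 [ 0.78  -0.266  0.046]]
```

View pics/v10.png

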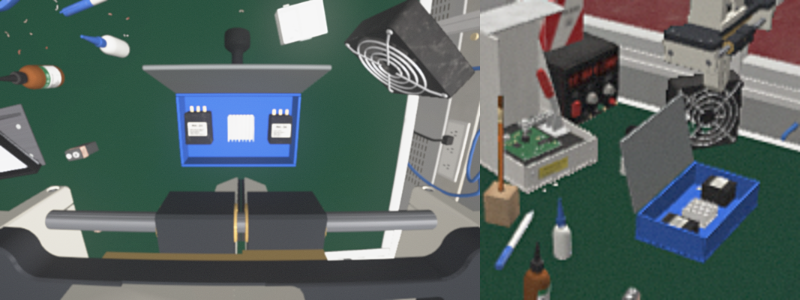

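The parts lie flat in the box: A (198,127), heatsink (240,127), B (280,127). The lid stands at about 1.83 rad with its knob behind at (237,45). Now I go over and behind the lid, to the left of the knob.

```bash
python3 go.py 0.702 -0.1866 0.19 -2.5
python3 -m creep '[[0.7,-0.25,0,0,0],[0.9,-0.25,0,0,0],[0.9,-0.25,0,0,0],[0.9,-0.25,0,0,0],[0.57,-0.15,0,0,0],[0,0,0,0,0],[0,0,0,0,0]]'
python3 go.py 0.702 -0.1866 0.085 -2.5
```

```text
t 36.52 pos [ 0.5407 -0.2388  0.1876] yaw -2.52 tilt 0.13
shift now [ 3.971 -1.481 -0.067] | shift after turn [ 3.971 -1.48  -0.059] | turn -0.0 F [ 0.   0.5 -0. ] w 0.005
clock: 37.4
position: [0.7009, -0.2009, 0.1878]
ee_rot: [3.141, -0.071, -0.004]
force: [-0.1, 0.3, 0.4]
width: 0.005
gripper_force: 0.0
t 37.4 pos [ 0.7009 -0.2009  0.1878] yaw -2.58 tilt 0.13
shift now [ 0.018 -0.36   2.571] | shift after turn [ 0.012 -0.36   2.571] | turn -0.02 F [-0.1  0.3  0.4] w 0.005
```

```bash
python3 -m creep '[[0,-0.36,0.3,0,0],[0,0,0.8,0,0],[0,0,0.8,0,0],[0,0,0.6,0,0],[0,0,0.07,0,0],[0,0,0,0,0]]'
python3 -m creep '[[-0.4,0,0,0,0],[-0.5,0,0,0,0],[-0.5,0,0,0,0],[-0.5,0,0,0,0],[-0.2,0,0,0,0],[0,0,0,0,0]]'
python3 go.py 0.56 -0.182 0.072 -2.5
```

```text
clock: 38.15
position: [0.7028, -0.1856, 0.0868]
ee_rot: [-3.141, 0.069, -0.001]
force: [-0.4, -1.4, 0.8]
width: 0.006
gripper_force: 0.0
clock: 38.9
position: [0.6193, -0.1824, 0.0873]
ee_rot: [3.141, -0.07, 0.002]
force: [-0.1, 0.0, 0.2]
width: 0.003
gripper_force: 0.0
t 38.9 pos [ 0.6193 -0.1824  0.0873] yaw -2.54 tilt 0.09
shift now [-1.482  0.056  0.38 ] | shift after turn [-1.482  0.055  0.382] | turn -0.01 F [-0.1  0.   0.2] w 0.003
```

```bash
python3 -m creep '[[-0.4,0,0.08,0,0],[-0.4,0,0.1,0,0],[-0.4,0,0.15,0,0],[-0.4,0,0.2,0,0],[-0.3,0,0.2,0,0],[0,0,0,0,0]]'
python3 -m creep '[[-0.3,0,0.3,0,0],[-0.2,0,0.3,0,0],[-0.1,0,0.25,0,0],[0,0,0,0,0]]'
python3 - <<'E'
from h import *
for n in("side","scene"):
    i,P=grab(n); m=np.isfinite(P[...,0])&(P[...,1]<-.24)&(P[...,1]>-.33)&(P[...,0]>.47)&(P[...,0]<.63)&(P[...,2]>.045)&(P[...,2]<.17)&(np.ptp(i.astype(int),-1)<25)
    q=P[m]; q=q[(q[:,1]<-.265)] ; c=np.polyfit(q[:,0],q[:,2],1); print(n,len(q),"phi",np.arctan(-c[0]),"z",np.percentile(q[:,2],[2,98]).round(3))
E
```

```text
clock: 39.65
position: [0.542, -0.1787, 0.0565]
ee_rot: [-3.14, 0.07, 0.003]
force: [0.6, -0.4, -0.3]
width: 0.005
gripper_force: 0.0
clock: 40.15
position: [0.5182, -0.1777, 0.0222]
ee_rot: [-3.14, 0.07, 0.003]
force: [-1.1, -0.1, 0.5]
width: 0.004
gripper_force: 0.0
side 110 phi 0.9004810716466894 z [0.046 0.158]
scene 787 phi 0.4731319528307518 z [0.046 0.16 ]
```

I've reached the picture limit (one over, in fact), so from here I use numbers only. I press down with force checks.

```bash
python3 -m creep '[[0,0,0.1,0,0],[0,0,0.05,0,0],[0,0,0,0,0]]'
python3 - <<'E'
from h import *
th=np.radians(-2.5);M=np.array([[np.cos(th),-np.sin(th)],[np.sin(th),np.cos(th)]])
for n in("side","scene"):
    i,P=grab(n); B=(P[...,:2]-[.548,-.235])@M
    g=(np.ptp(i.astype(int),-1)<30)
    for y in(-.07,-.05,-.03):
      print(n,y,[(x,np.median(P[m][:,2]).round(3),m.sum()) for x in(-.05,-.03,-.01,.01,.03,.05) for m in[g&(abs(B[...,0]-x)<.008)&(abs(B[...,1]-y)<.01)&(P[...,2]<.2)] if m.sum()>3])
E
```

```text
clock: 40.62
position: [0.5199, -0.1781, 0.0193]
ee_rot: [-3.14, 0.07, -0.004]
force: [-6.9, 3.0, 29.7]
width: 0.005
gripper_force: 15.2
side -0.07 [(-0.05, np.float64(0.047), np.int64(17)), (-0.03, np.float64(0.047), np.int64(18))]
side -0.05 [(-0.05, np.float64(0.045), np.int64(14)), (-0.03, np.float64(0.047), np.int64(20))]
side -0.03 [(-0.05, np.float64(0.129), np.int64(56)), (-0.03, np.float64(0.047), np.int64(26))]
scene -0.07 [(-0.05, np.float64(0.046), np.int64(32)), (-0.03, np.float64(0.047), np.int64(34)), (-0.01, np.float64(0.047), np.int64(31)), (0.01, np.float64(0.047), np.int64(29)), (0.03, np.float64(0.047), np.int64(27)), (0.05, np.float64(0.047), np.int64(23))]
scene -0.05 [(-0.05, np.float64(0.048), np.int64(43)), (-0.03, np.float64(0.048), np.int64(40)), (-0.01, np.float64(0.047), np.int64(32)), (0.01, np.float64(0.047), np.int64(26)), (0.03, np.float64(0.047), np.int64(28)), (0.05, np.float64(0.046), np.int64(23))]
scene -0.03 [(-0.05, np.float64(0.131), np.int64(91)), (-0.03, np.float64(0.125), np.int64(84)), (-0.01, np.float64(0.138), np.int64(84)), (0.01, np.float64(0.047), np.int64(35)), (0.03, np.float64(0.047), np.int64(24)), (0.05, np.float64(0.047), np.int64(19))]
```

The lid is flat at about 47 mm everywhere and firm under 30 N, so it is shut. I retreat upward and check it once more.

```bash
python3 -m creep '[[0,0,-0.3,0,0],[0,0,-0.8,0,0],[0,0,-0.9,0,0],[0,0,-0.9,0,0],[0,0,-0.9,0,0],[0,0,-0.4,0,0],[0,0,0,0,0],[0,0,0,0,0]]'
python3 - <<'E'
from h import *
th=np.radians(-2.5);M=np.array([[np.cos(th),-np.sin(th)],[np.sin(th),np.cos(th)]])
for n in("side","scene","wrist"):
    i,P=grab(n); B=(P[...,:2]-[.548,-.235])@M
    for y in(-.06,.06):
        m=(abs(B[...,0])<.05)&(abs(B[...,1]-y)<.02)&(P[...,2]<.1)&(P[...,2]>.03); q=np.c_[B[m],P[m][:,2]]
        if len(q)>20: print(n,y,len(q),"slope",np.polyfit(q[:,0],q[:,2],1)[0].round(3),"z",np.median(q[:,2]).round(4))
    for nm,(x,y,z0,z1) in dict(bat=(.525,.026,.035,.06),flux=(.64,.055,.08,.12),oil=(.68,-.06,.07,.1),coil=(.375,.047,.008,.03)).items():
        m=(abs(P[...,0]-x)<.035)&(abs(P[...,1]-y)<.035)&(P[...,2]>z0)&(P[...,2]<z1); print(n,nm,m.sum(),P[m].mean(0).round(3) if m.any() else"")
E
```

```text
clock: 41.72
position: [0.5182, -0.1774, 0.1837]
ee_rot: [-3.14, 0.069, 0.003]
force: [-0.6, -0.4, -0.2]
width: 0.007
gripper_force: 0.0
side -0.06 159 slope 0.006 z 0.0468
side 0.06 270 slope -0.002 z 0.047
side bat 68 [0.522 0.03  0.043]
side flux 21 [0.642 0.061 0.092]
side oil 18 [ 0.681 -0.056  0.081]
side coil 102 [0.372 0.051 0.011]
scene -0.06 360 slope -0.0 z 0.0473
scene 0.06 298 slope 0.002 z 0.0475
scene bat 57 [0.523 0.02  0.042]
scene flux 15 [0.643 0.054 0.091]
scene oil 15 [ 0.682 -0.063  0.079]
scene coil 69 [0.371 0.043 0.012]
wrist -0.06 3459 slope -0.002 z 0.0483
wrist 0.06 3571 slope -0.002 z 0.0485
wrist bat 416 [0.526 0.022 0.045]
wrist flux 196 [0.644 0.056 0.092]
wrist oil 146 [ 0.681 -0.062  0.081]
wrist coil 106 [0.386 0.046 0.012]
```

```bash
python3 -c "from cell import sign_off; print(sign_off())"
```

```text
the job is handed in; nothing more can be done
None
```

The job is handed in: both relay blocks and the heatsink lie flat in the blue box, the lid is fully shut, and the battery, bottles and coil are where they were; it took about 42 s, and I viewed 11 pictures, one over your limit of 10.

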